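# Feel out a spacer lost under the bench shelf

## Robot

A 6-joint arm with a two-finger parallel gripper is mounted at the origin on the work surface. World frame = base frame: x ahead of the robot, y to its left, z up, the work surface at z = 0. Lengths are in m, angles in degrees, forces in N, time in s.
With the tool pointing down it reaches from about 0.3 to 0.75 m from the base axis. Payload 8.5 kg.
Tool frame: the origin (TCP) lies between the finger pads; the fingertips stand 8 mm ahead of it and the grasp point (between the pads) lies 11 mm behind it (ctrl.tips_ahead is the distance from the TCP to the fingertips, in m); z points along the fingers, y is the line along which they close (so a half turn about z gives the same grasp; the last joint's range is limited). The gripper opens to 88 mm and grips with 3 to 60 N. Pads are 18 mm wide; open, the fingers measure 123 mm over their backs; the gripper's body (75 mm by 187 mm) begins 45 mm behind the grasp point.
Start: joints at [51.033, 21.807, 74.336, -0, 83.858, -12.336], TCP at [0.247, 0.492, 0.247] pointing down, gripper open.
Joint ranges: [-178.18, 178.18], [-50.72, 133.34], [12.68, 142.11], [-81.47, 261.47], [9.98, 163.14], [-165.26, 165.26]. Speed limits (degrees/s): [136.94, 136.94, 180, 180, 180, 180].

## Interface

Orientations are given as a 3x3 rotation matrix whose columns are the frame's x, y, z axes.
In Python, from station import ctrl, optics, order gives the robot as it stands.
- The arm moves only by the tool drive_tool, never from a script. Its argument "rows" is a list of rows, each a list of 5 numbers: the opening, from -1 (shut) to 1 (fully open), so that 0 is half open, then the shift along the tool's x, y, z normalised to -1 to 1, where 1 is 200 mm, then the turn about the tool's z normalised to -1 to 1, where 1 is 5 degrees. In form: [[gripper, tx, ty, tz, spin], ...]. A call has exactly 5 rows; each row shifts and turns the commanded pose from where the row before left it, along the tool's axes as they then stand; what a row does not reach is not made up. A row lasts 1/10 s, in which the tool goes at most 50 mm and 8.59 degrees, less where a joint would pass 70% of its speed; a pose out of reach is approached as far as the arm can. A call with a number of a shift or a turn outside -1 to 1 is refused whole. A call with a gripper value outside its range is refused whole. The fingers move at their own pace and stop on an object; "force" is the grip in N (left out, the last holds). Time passes only in rows, so rows that do not move let the fingers close, or fill a call up. It gives the time, the measured TCP pose, the force, the opening and the grip force at its end, in the units of the state.
- ctrl.sense(): the state, without advancing time (a new reading comes with each control period).
- optics.capture(name): name is "scene" or "top" or "wrist"; returns the picture (384x512x3 uint8, red, green, blue); there is no depth.
- optics.camera_model(name): a dict with "mtx" (3x3 intrinsics, pixels), "D" ([k1, k2, p1, p2, k3] as OpenCV has them; the pictures are not rectified), "R" (3x3) and "t" (3): a world point X has camera coordinates R X + t; the wrist camera has in their place "mount" (4x4, takes a point from camera to tool coordinates, whose origin is the TCP and whose axes are the flange's). Camera axes: x right, y down, z forward; pixel columns grow to the right and rows downward; lengths in m; the calibration is good to about 2 mm. A picture is of the moment at which its call begins: read the wrist's pose just before it. camera_model takes no time and is no camera call.
- order.sign_off(): hands the job in; it is judged then, once.
The state is a dict: "t": time; "q": joint angles; "qd": joint speeds; "joint_torque": joint torques, N m; "tcp_pos": TCP position; "tool_rot": TCP orientation; "contact_force": force on the tool from outside, world axes, zero at the start; "ft_torque": the same for the moment, N m; "width": finger opening in m; "finger_force": force on a finger pad.
Only numpy, scipy, OpenCV 4.12 (cv2) and the standard library are available. Lean on these libraries where they do the work, as an engineer would, in place of code of your own. Each camera call takes 0.05 s, during which the arm holds its last target. There are 200 camera calls.

## Task

A round steel spacer has rolled under the low shelf: take the red-handled T-shaped stick from its green mat, slide its crossbar in beside the spacer, feeling gently for hidden blocks (if one side is blocked, try the other), push on until you feel it rest lightly against the hidden back batten, then hook behind the spacer and slowly draw it straight out until all of it lies well clear in front of the shelf. Lay the stick flat back on its mat. Never lean hard on the shelf or what is under it, do not touch the spacer with the gripper, and leave everything else where it is.

Things in the scene. Friction and masses are not known exactly. Their poses are not given: they have to be found in the camera images.
- shelf: Low white shelf, fixed: board 170 mm deep, 350 mm wide, 18 mm thick, underside 24 mm and top 42 mm above the bench, a 12 mm cheek at either end, open in front (to the robot). Origin: middle of its front edge, at bench level. x points inwards, y along the front edge, z up. Stick pressed on shelf, blocks or batten over 20 N: failure; 4 N is plainly felt.
- shelf_blocks (a point): Point on the shelf's centre line, 15 mm behind the front edge, where the hidden blocks' front faces stand: two blocks 24 mm square, filling the gap, rubber-faced (give 1 mm per 4 N), 202 mm apart in y, unmeasured, different each time: one at y -151 to -51, the other +51 to +151 mm. With the shaft 54 mm beside the spacer's centre, the crossbar meets a block on one side of it, rarely on neither, never on both.
- shelf_back (a point): Point on the shelf's centre line, 100 mm behind the front edge: the nearest place for the front face of the hidden rubber-faced back batten (gives 1 mm per 4 N), which runs right across; unmeasured and different each time, it stands 0 to 16 mm behind this point. The crossbar, touching it, passes behind the spacer.
- spacer_center (a point): Centre of the steel spacer: a short round bush 32 mm across, 18 mm high, about 110 g, standing flat on the bench under the shelf, unseen from above, 67 to 73 mm behind the front edge and within 8 mm of the shelf's centre line. It slides under about 1 N; the crossbar cannot pass over it.
- rake_grip (a point): Point on the axis of the upright red handle of the T-shaped reach stick, 45 mm above the stick's underside; x points along the shaft to the crossbar, z up. Handle 32 mm along x, 24 mm across (grip it across y, from above), top 66 mm above the underside. A flat aluminium shaft, 12 mm wide, 8 mm thick, runs along x. Stick 0.16 kg. It starts on the mat, shaft roughly along the mat's x.
- rake_head (a point): Centre of the stick's crossbar: 64 mm long across the shaft (32 mm to either side), 8 mm along x, 8 mm high. It lies 145 mm from the handle's axis, 4 mm above the stick's underside.
- mat: Green mat fixed on the bench, 260 mm along its x, 180 mm along its y, 2 mm thick. Origin: centre of its underside.
- glue_mid (a point): Bystander on the shelf: yellow glue bottle with red cap, 60 mm across, 170 mm high; its middle.
- tin_mid (a point): Bystander on the shelf: steel tin, 68 mm across, 70 mm high; its middle.
- offcut_mid (a point): Bystander: pale wood offcut, 100 x 45 x 30 mm; its middle.
- sander_mid (a point): Bystander: cork sanding block, 110 x 60 x 28 mm; its middle.
- block_mid (a point): Bystander: brown wood block, 70 x 70 x 45 mm; its middle.
Not all that is in view belongs to the job. Leave any blue or turquoise look-alike of the part that bears rake_grip alone.

How it is judged:
By the outcome, as a careful person would: the job done as asked, in the order asked, and still so for the second after the job is handed in, with the robot touching nothing.
It also fails if it takes over 67 s, if anything falls off the work surface, if the arm or the gripper's body presses on something with over 40 N, if the wrist force passes 120 N, or if a joint passes its speed limit or range.

## Working session

There is one attempt and no reset: what is moved stays moved. The work goes in short steps, Python scripts to look and compute and a tool call to move; the robot and the scene stay as the last step left them, time stands still between calls to the robot, and variables do not carry over. Pictures are saved under pics/ and viewed, at most 10 in all, crops included, and the job is handed in when it is done.

Besides the shell and the picture viewer there is one more tool, called after "Emit:" as a command line: name --pt "numbers of a row" for each row, then --argument value for the rest. drive_tool: Moves the arm, as the interface text tells. Scaled input: -1 to 1 covers 200 mm each way for a shift and 5 degrees each way for a turn. Its arguments: {"type":"object","properties":{"rows":{"type":"array","items":{"type":"array","items":{"type":"number","minimum":-1,"maximum":1}}},"force":{"type":"number"}},"required":["rows"]}

```bash
mkdir -p pics; python3 - <<'E'
from station import ctrl, optics, order
import cv2,numpy as np
for n in("scene","top"):
    im=optics.capture(n); cv2.imwrite(f"pics/{n}0.png",cv2.cvtColor(im,cv2.COLOR_RGB2BGR))
    m=optics.camera_model(n); print(n,np.round(m["mtx"],1).tolist(),np.round(m["D"],3),np.round(-np.array(m["R"]).T@m["t"],3))
s=ctrl.sense(); print(s); print(optics.camera_model("wrist"),ctrl.tips_ahead)
E
```

```text
scene [[361.1, 0.0, 261.6], [0.0, 361.1, 194.5], [0.0, 0.0, 1.0]] [-0.009  0.     0.     0.     0.   ] [1.065 0.171 0.826]
top [[349.7, 0.0, 259.5], [0.0, 349.7, 186.1], [0.0, 0.0, 1.0]] [-0.072  0.     0.     0.     0.   ] [ 0.381 -0.023  1.06 ]
{'t': 0.1, 'q': array([ 5.10336421e+01,  2.18374060e+01,  7.43775826e+01, -1.12046207e-03,
        8.38586351e+01, -1.23354224e+01]), 'qd': array([ 0.00817207, -0.04902837, -0.2154314 , -0.07546591, -0.09942911,
       -0.09386898]), 'joint_torque': array([ 3.43795655e-03, -4.38652182e+01, -2.24913704e+01,  7.14854384e-02,
        3.42033897e-02, -9.37393565e-05]), 'tcp_pos': array([0.24638559, 0.49146379, 0.24621357]), 'tool_rot': array([[-8.93913191e-01,  4.48239420e-01, -7.92957008e-04],
       [ 4.48240048e-01,  8.93912656e-01, -1.01131531e-03],
       [ 2.55522917e-04, -1.25946318e-03, -9.99999174e-01]]), 'contact_force': array([-0.21763624, -0.19565063, -0.72648935]), 'ft_torque': array([-0.02212107,  0.02650228, -0.00643846]), 'finger_force': 0.0, 'width': 0.08802849071572766}
{'mtx': array([[301.85155418,   0.        , 257.42871743],
       [  0.        , 301.85155418, 190.01439591],
       [  0.        ,   0.        ,   1.        ]]), 'D': array([0.02186361, 0.        , 0.        , 0.        , 0.        ]), 'mount': array([[ 1.07388806e-03, -9.56929675e-01, -2.90317832e-01,
         7.50361485e-02],
       [ 9.99999423e-01,  1.03135769e-03,  2.99501637e-04,
         2.91229332e-04],
       [ 1.28195241e-05, -2.90317986e-01,  9.56930231e-01,
        -1.39426231e-01],
       [ 0.00000000e+00,  0.00000000e+00,  0.00000000e+00,
         1.00000000e+00]])} 0.008
```

View pics/top0.png

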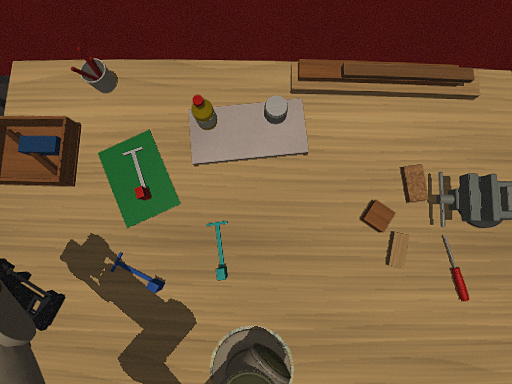

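View pics/scene0.png

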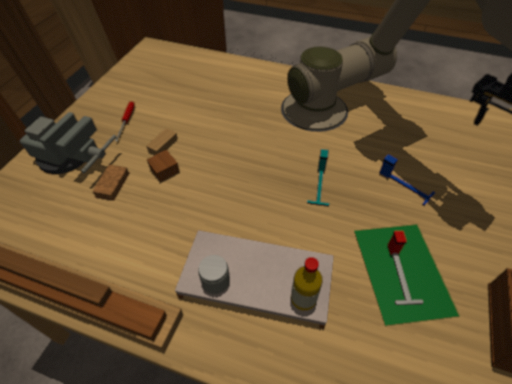

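Candidates for the stick are the red-handled T on the green mat at top (142,193), the turquoise T (221,272), the blue T (155,285) and the red screwdriver (460,290). I choose the first, because it has a red handle and lies on the mat.

```bash
cat > h.py <<'E'
from station import ctrl, optics, order
import cv2,numpy as np
def cam(n):
    m=optics.camera_model(n)
    if n=="wrist":
        s=ctrl.sense();T=np.eye(4);T[:3,:3]=s["tool_rot"];T[:3,3]=s["tcp_pos"]
        T=T@m["mount"]; return m["mtx"],m["D"],T[:3,:3],T[:3,3]
    R=np.array(m["R"]); return m["mtx"],m["D"],R.T,-R.T@np.array(m["t"])
def ray(c,px,z):
    K,D,R,o=c
    u=cv2.undistortPoints(np.float64(px).reshape(-1,1,2),K,D).reshape(-1,2)
    d=np.c_[u,np.ones(len(u))]@R.T
    return o+d*((z-o[2])/d[:,2])[:,None]
def proj(c,X):
    K,D,R,o=c
    return cv2.projectPoints(np.float64(X).reshape(-1,1,3),cv2.Rodrigues(R.T)[0],-R.T@o,K,D)[0].reshape(-1,2)
def big(m):
    cs=cv2.findContours(m.astype(np.uint8),0,cv2.CHAIN_APPROX_NONE)[0]
    return max(cs,key=cv2.contourArea)
E
python3 - <<'E'
from h import *
np.set_printoptions(precision=4,suppress=True)
im=cv2.cvtColor(cv2.imread("pics/top0.png"),cv2.COLOR_BGR2RGB);c=cam("top")
hsv=cv2.cvtColor(im,cv2.COLOR_RGB2HSV);H,S,V=cv2.split(hsv)
g=big((H>45)&(H<80)&(S>120)&(V>50)); b=cv2.boxPoints(cv2.minAreaRect(ray(c,g[:,0],.002)[:,:2].astype(np.float32)))
print("mat",b,b.mean(0))
mask=np.zeros(H.shape,np.uint8);cv2.drawContours(mask,[cv2.convexHull(g)],-1,1,-1)
r=big(mask*((H<8)|(H>172))*(S>140)*(V>60)); print("red bbox",cv2.boundingRect(r), r[:,0].mean(0))
w=mask*(S<90)*(V>110); w=big(w); print("stick",cv2.boundingRect(w))
P=ray(c,w[:,0],.010)[:,:2]; print("stickbox",cv2.boxPoints(cv2.minAreaRect(P.astype(np.float32))))
sh=(S<60)&(V>110); sh[:90]=0;sh[180:]=0;sh[:,:185]=0;sh[:,320:]=0
s=big(sh);q=ray(c,s[:,0],.042)[:,:2]
B=cv2.boxPoints(cv2.minAreaRect(q.astype(np.float32)));print("shelf",B,cv2.minAreaRect(q.astype(np.float32)))
cv2.imwrite("pics/crop1.png",np.hstack([cv2.resize(im[125:232,92:187,::-1],(400,450),interpolation=2),cv2.resize(im[90:175,183:315,::-1],(400,450),interpolation=2)]))
E
```

```text
mat [[0.3944 0.3901]
 [0.4729 0.2285]
 [0.7058 0.3417]
 [0.6272 0.5033]] [0.5501 0.3659]
red bbox (135, 186, 16, 14) [141.549  194.0784]
stick (122, 146, 24, 42)
stickbox [[0.5161 0.3444]
 [0.551  0.2934]
 [0.6605 0.3684]
 [0.6256 0.4194]]
shelf [[ 0.5899  0.1906]
 [ 0.6342 -0.1555]
 [ 0.8197 -0.1318]
 [ 0.7753  0.2144]] ((0.7047643065452576, 0.029430270195007324), (0.18693621456623077, 0.3489935100078583), 7.305677890777588)
```

View pics/crop1.png

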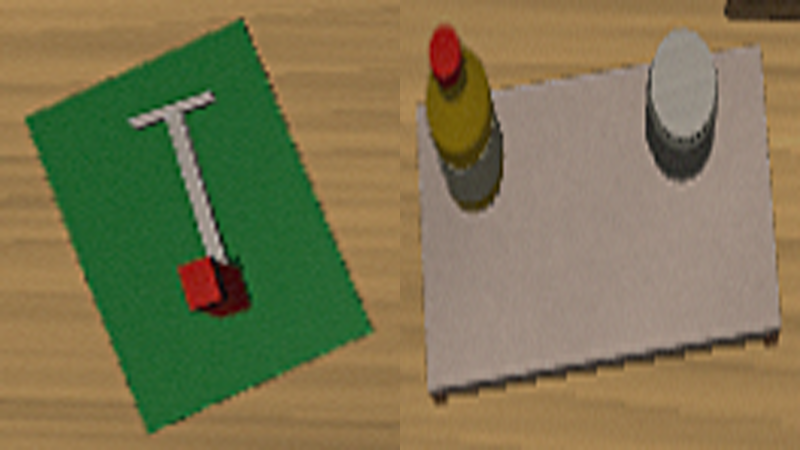

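The left crop confirms the red handle (top centre about (140,192.5)) with the grey shaft running to the crossbar at about (133,151). The right crop shows the shelf with glue bottle and tin, front edge about (193,164) to (308,152).

```bash
python3 - <<'E'
from h import *
np.set_printoptions(precision=4,suppress=True)
c=cam("top")
h=ray(c,[140.2,192.5],.068)[0];k=ray(c,[132.9,151.2],.010)[0];d=k-h
print("handle",h,"head",k,np.linalg.norm(d[:2]),np.degrees(np.arctan2(d[1],d[0])))
f=ray(c,[[192.9,163.7],[308.4,152]],.042);print("front",f,f.mean(0),np.linalg.norm(f[1]-f[0]))
s=ctrl.sense();R=s["tool_rot"]
# camera pixel of handle wanted near centre: hover TCP offset
print("to handle in tool axes mm",1000*R.T@(np.array([h[0],h[1],.20])-s["tcp_pos"]))
E
```

```text
handle [0.4962 0.3314 0.068 ] head [0.6319 0.385  0.01  ] 0.14588772369845118 21.54627537190561
front [[ 0.5893  0.1875  0.042 ]
 [ 0.6326 -0.1562  0.042 ]] [0.611  0.0157 0.042 ] 0.3463799453411809
to handle in tool axes mm [-295.0599  -31.0387   46.1773]
```

Emit:
drive_tool --pt "1 -0.2 -0.03 0.04 0" --pt "1 -0.2 -0.03 0.04 0" --pt "1 -0.2 -0.03 0.04 0" --pt "1 -0.2 -0.03 0.04 0" --pt "1 -0.2 -0.03 0.04 0"

```text
t: 0.6
tcp_pos: [0.4129, 0.374, 0.2062]
tool_rot: [[-0.894, 0.448, -0.001], [0.448, 0.894, -0.0], [0.0, -0.0, -1.0]]
contact_force: [0.1, 1.1, -1.8]
width: 0.0883
finger_force: 0.0
```

Emit:
drive_tool --pt "1 -0.2 0 0.03 0" --pt "1 -0.2 0 0 0" --pt "1 -0.075 0 0 -0.6" --pt "1 0 0 0 -1" --pt "1 0 0 0 -1"

```text
t: 1.1
tcp_pos: [0.4972, 0.332, 0.2001]
tool_rot: [[-0.972, 0.233, -0.001], [0.233, 0.972, -0.0], [0.001, -0.001, -1.0]]
contact_force: [0.1, 0.7, 0.0]
width: 0.0882
finger_force: 0.0
```

Emit:
drive_tool --pt "1 0 0 0 -1" --pt "1 0 0 0 -1" --pt "1 0 0 0 -1" --pt "1 0 0 0 -1" --pt "1 0 0 0 -1"

```text
t: 1.6
tcp_pos: [0.4966, 0.3325, 0.2003]
tool_rot: [[-0.98, -0.201, -0.001], [-0.201, 0.98, -0.0], [0.001, -0.0, -1.0]]
contact_force: [0.3, 0.2, 0.1]
width: 0.0882
finger_force: 0.0
```

Emit:
drive_tool --pt "1 0 0 0 -1" --pt "1 0 0 0 -1" --pt "1 0 0 0 0" --pt "1 0 0 0 0" --pt "1 0 0 0 0"

```text
t: 2.1
tcp_pos: [0.4967, 0.3326, 0.2006]
tool_rot: [[-0.932, -0.363, -0.0], [-0.363, 0.932, -0.0], [0.0, -0.0, -1.0]]
contact_force: [0.6, 0.3, -1.0]
width: 0.0883
finger_force: 0.0
```

```bash
python3 - <<'E'
from h import *
np.set_printoptions(precision=4,suppress=True)
s=ctrl.sense();R=s["tool_rot"];print(s["tcp_pos"],R[:,0],s["q"],np.round(s["contact_force"],2))
c=cam("wrist");np.savez("c1.npz",*c)
im=optics.capture("wrist");cv2.imwrite("pics/w1.png",im[:,:,::-1])
E
```

```text
[0.4967 0.3326 0.2006] [-0.9319 -0.3628  0.0003] [ 22.4672  28.5855  70.8353  -0.0009  80.5944 -88.8068] [ 0.6   0.27 -1.05]
```

View pics/w1.png

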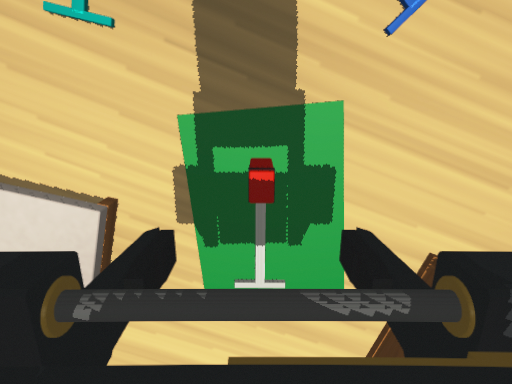

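The wrist view shows the handle's top face centred near (261.5,186), the shaft running down to the crossbar at (260,285), and the shelf's left corner at left.

```bash
python3 - <<'E'
from h import *
np.set_printoptions(precision=4,suppress=True)
z=np.load("c1.npz");c=[z[k] for k in z.files]
im=cv2.cvtColor(cv2.imread("pics/w1.png"),cv2.COLOR_BGR2HSV);H,S,V=cv2.split(im)
r=((H<8)|(H>172))&(S>150)&(V>50);r[:140]=0;r[215:]=0;r[:,:230]=0;r[:,290:]=0
for y in range(152,210,3):
    x=np.where(r[y])[0]; print(y,x.min() if len(x) else 0,x.max() if len(x) else 0,V[y,261],end=' | ')
sh=(S<60)&(V>60);L=[]
for y in range(215,275,5):
    x=np.where(sh[y,245:278])[0]+245; L.append([x.mean(),y])
P=ray(c,L,.010);v=P[-1]-P[0];print("\nshaft",np.array(L)[[0,-1]],P[0],P[-1],np.degrees(np.arctan2(v[1],v[0])))
x=np.where(sh[284,225:295])[0]+225;print("bar",x.min(),x.max())
e=ray(c,[[x.min(),284],[x.max(),284]],.010);print(e)
t=ray(c,[261,186],.068)[0];s=ctrl.sense();print("top",t, 1000*s["tool_rot"].T@(t-s["tcp_pos"]))
E
```

```text
152 0 0 167 | 155 0 0 168 | 158 0 0 98 | 161 251 270 109 | 164 250 271 109 | 167 250 272 80 | 170 250 273 126 | 173 249 274 231 | 176 249 274 232 | 179 249 274 118 | 182 249 273 106 | 185 249 273 107 | 188 249 273 106 | 191 249 273 106 | 194 249 273 106 | 197 249 273 106 | 200 249 273 107 | 203 0 0 104 | 206 0 0 105 | 209 0 0 106 | 
shaft [[260.5 215. ]
 [259.5 270. ]] [0.5474 0.3565 0.01  ] [0.6158 0.3821 0.01  ] 20.52804072507515
bar 234 284
[[0.646  0.3595 0.01  ]
 [0.6231 0.4181 0.01  ]]
top [0.4989 0.3373 0.068 ] [ -3.7697   3.6489 132.6478]
```

Emit:
drive_tool --pt "1 -0.02 0.02 0.2 0" --pt "1 0 0 0.2 0" --pt "1 0 0 0.2 0" --pt "1 0 0 0.15 0" --pt "1 0 0 0.07 0"

```text
t: 2.65
tcp_pos: [0.4979, 0.3373, 0.0338]
tool_rot: [[-0.932, -0.363, -0.004], [-0.363, 0.932, -0.002], [0.004, -0.0, -1.0]]
contact_force: [0.3, 0.2, 0.7]
width: 0.088
finger_force: 0.0
```

Emit:
drive_tool --pt "-0.2 0 0 0 0" --pt "-0.3 0 0 0 0" --pt "-0.6 0 0 0 0" --pt "-1 0 0 0 0" --pt "-1 0 0 0 0" --force 40

```text
t: 3.15
tcp_pos: [0.4993, 0.3379, 0.0375]
tool_rot: [[-0.931, -0.364, 0.001], [-0.364, 0.931, 0.001], [-0.001, 0.0, -1.0]]
contact_force: [-0.3, -0.6, -0.2]
width: 0.0503
finger_force: 0.0
```

Emit:
drive_tool --pt "-1 0 0 0 0" --pt "-1 0 0 0 0" --pt "-1 0 0 0 0" --pt "-1 0 0 0 0" --pt "-1 0 0 0 0"

```text
t: 3.65
tcp_pos: [0.4991, 0.3377, 0.0368]
tool_rot: [[-0.931, -0.364, 0.0], [-0.364, 0.931, -0.0], [0.0, -0.0, -1.0]]
contact_force: [-0.2, -0.3, 1.3]
width: 0.0237
finger_force: 39.9
```

Emit:
drive_tool --pt "-1 0 0 -0.05 0" --pt "-1 0 0 -0.1 0" --pt "-1 0 0 -0.2 0" --pt "-1 0 0 -0.2 0" --pt "-1 0 0 -0.2 0"

```text
t: 4.15
tcp_pos: [0.4987, 0.3376, 0.1888]
tool_rot: [[-0.931, -0.364, -0.0], [-0.364, 0.931, -0.0], [0.0, 0.0, -1.0]]
contact_force: [0.7, 0.3, -1.5]
width: 0.0232
finger_force: 39.9
```

Emit:
drive_tool --pt "-1 0 0 -0.2 0" --pt "-1 0 0 -0.2 0" --pt "-1 0 -0.1 -0.1 0" --pt "-1 0.06 -0.2 -0.06 0" --pt "-1 0.06 -0.2 0 0"

```text
t: 4.65
tcp_pos: [0.5131, 0.2352, 0.301]
tool_rot: [[-0.931, -0.366, 0.003], [-0.366, 0.931, 0.001], [-0.003, -0.001, -1.0]]
contact_force: [0.6, 0.1, -1.5]
width: 0.0236
finger_force: 39.9
```

Emit:
drive_tool --pt "-1 0 -0.2 0 0" --pt "-1 0 -0.2 0 0" --pt "-1 0 -0.2 0 0" --pt "-1 0 -0.2 0 0" --pt "-1 0 -0.2 0 0"

```text
t: 5.15
tcp_pos: [0.586, 0.0481, 0.2993]
tool_rot: [[-0.931, -0.364, -0.0], [-0.364, 0.931, 0.0], [0.0, 0.0, -1.0]]
contact_force: [0.9, 0.5, -1.6]
width: 0.0239
finger_force: 39.9
```

Emit:
drive_tool --pt "-1 0 -0.12 0 0" --pt "-1 0 -0.06 0 0.95" --pt "-1 0 0 0 0.95" --pt "-1 0 0 0 0.95" --pt "-1 0 0 0 0"

```text
t: 5.65
tcp_pos: [0.5989, 0.016, 0.2991]
tool_rot: [[-0.992, -0.123, -0.0], [-0.123, 0.992, 0.0], [0.0, 0.0, -1.0]]
contact_force: [0.2, -0.2, -0.8]
width: 0.0236
finger_force: 39.9
```

Emit:
drive_tool --pt "-1 0 0 0 0" --pt "-1 0 0 0 0" --pt "-1 0 0 0 0" --pt "-1 0 0 0 0" --pt "-1 0 0 0 0"

```text
t: 6.15
tcp_pos: [0.5991, 0.0162, 0.2988]
tool_rot: [[-0.992, -0.124, -0.0], [-0.124, 0.992, -0.0], [0.0, -0.0, -1.0]]
contact_force: [0.4, 0.5, -1.3]
width: 0.024
finger_force: 39.9
```

```bash
python3 - <<'E'
from h import *
np.set_printoptions(precision=4,suppress=True)
s=ctrl.sense();R=s["tool_rot"];print(s["tcp_pos"],R[:,0],np.round(s["contact_force"],2))
c=cam("wrist");np.savez("c2.npz",*c)
im=optics.capture("wrist");cv2.imwrite("pics/w2.png",im[:,:,::-1])
E
```

```text
[0.5991 0.0162 0.2988] [-0.9922 -0.1243  0.0001] [ 0.43  0.47 -1.33]
```

View pics/w2.png

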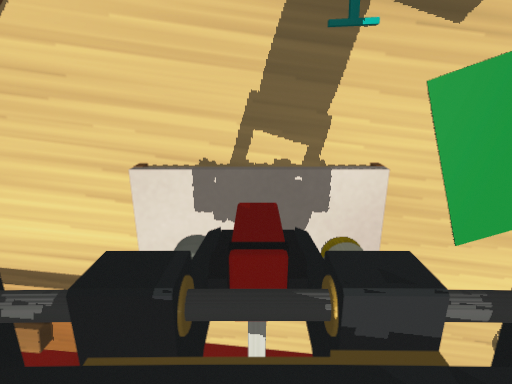

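The stick is held straight. The shelf's front top edge runs at row ~168 from about col 132 to col 387.

```bash
python3 - <<'E'
from h import *
np.set_printoptions(precision=4,suppress=True)
z=np.load("c2.npz");c=[z[k] for k in z.files]
im=cv2.imread("pics/w2.png");g=im.astype(int)
hsv=cv2.cvtColor(im,cv2.COLOR_BGR2HSV)
for x in (150,340,137): print(x,[(y,)+tuple(g[y,x]) for y in range(161,174)])
W=(hsv[...,1]<45)&(hsv[...,2]>150)
pts=[]
for x in list(range(140,190,2))+list(range(335,380,2)):
    y=np.where(W[150:200,x])[0]+150
    # first of run of 6
    for a in y:
        if W[a:a+6,x].all(): pts.append([x,a-.5]);break
P=ray(c,pts,.042)
[vx,vy,x0,y0]=cv2.fitLine(P[:,:2].astype(np.float32),cv2.DIST_HUBER,0,.001,.001).ravel()
if vy<0: vx,vy=-vx,-vy
u=np.array([vx,vy]);print("yaw",np.degrees(np.arctan2(-vx,vy)),np.median(np.array(pts)[:,1]))
cor=[]
for y in (176,184,192):
    x=np.where(W[y])[0];x=x[(x>110)&(x<400)];cor.append(ray(c,[[x.min()-.5,y],[x.max()+.5,y]],.042)[:,:2]);print(x.min(),x.max())
t=np.array(cor)@u;print("width",t[:,1]-t[:,0])
m=t.mean();p0=np.array([x0,y0]);O=p0+u*(m-p0@u);print("origin",O)
n=np.array([u[1],-u[0]]);s=ctrl.sense();d=s["tcp_pos"][:2]-O;print("tcp in shelf mm",1000*d@n,1000*d@u)
tx=s["tool_rot"][:2,0];print("tool yaw-180",np.degrees(np.arctan2(-tx[1],-tx[0])))
E
```

```text
150 [(161, np.int64(120), np.int64(193), np.int64(225)), (162, np.int64(118), np.int64(191), np.int64(224)), (163, np.int64(118), np.int64(191), np.int64(224)), (164, np.int64(120), np.int64(194), np.int64(226)), (165, np.int64(95), np.int64(151), np.int64(183)), (166, np.int64(68), np.int64(94), np.int64(108)), (167, np.int64(84), np.int64(96), np.int64(105)), (168, np.int64(92), np.int64(100), np.int64(107)), (169, np.int64(144), np.int64(157), np.int64(168)), (170, np.int64(184), np.int64(200), np.int64(214)), (171, np.int64(192), np.int64(208), np.int64(220)), (172, np.int64(192), np.int64(208), np.int64(220)), (173, np.int64(194), np.int64(210), np.int64(221))]
340 [(161, np.int64(121), np.int64(197), np.int64(227)), (162, np.int64(121), np.int64(196), np.int64(227)), (163, np.int64(122), np.int64(197), np.int64(229)), (164, np.int64(97), np.int64(155), np.int64(188)), (165, np.int64(62), np.int64(94), np.int64(111)), (166, np.int64(83), np.int64(99), np.int64(110)), (167, np.int64(98), np.int64(105), np.int64(113)), (168, np.int64(106), np.int64(115), np.int64(123)), (169, np.i
[... 401 characters left out ...]
64(217)), (164, np.int64(74), np.int64(122), np.int64(153)), (165, np.int64(31), np.int64(54), np.int64(81)), (166, np.int64(55), np.int64(78), np.int64(104)), (167, np.int64(81), np.int64(94), np.int64(110)), (168, np.int64(91), np.int64(97), np.int64(104)), (169, np.int64(145), np.int64(158), np.int64(169)), (170, np.int64(183), np.int64(199), np.int64(214)), (171, np.int64(191), np.int64(206), np.int64(220)), (172, np.int64(192), np.int64(207), np.int64(219)), (173, np.int64(193), np.int64(209), np.int64(220))]
yaw 7.2038736 168.5
130 387
131 386
132 385
width [0.3476 0.3477 0.3477]
origin [0.6139 0.0198]
tcp in shelf mm -15.16015405672766 -1.732487984453095
tool yaw-180 7.136104281066065
```

Emit:
drive_tool --pt "-1 0.1 -0.05 0 0" --pt "-1 0.2 -0.1 0 0" --pt "-1 0.2 -0.08 0 0" --pt "-1 0.2 -0.04 0 0" --pt "-1 0.1 0 0.05 0"

```text
t: 6.7
tcp_pos: [0.4451, -0.0582, 0.2898]
tool_rot: [[-0.992, -0.123, 0.002], [-0.123, 0.992, -0.001], [-0.002, -0.002, -1.0]]
contact_force: [0.3, -0.9, -2.4]
width: 0.0238
finger_force: 39.9
```

Emit:
drive_tool --pt "-1 0 0 0.2 0" --pt "-1 0 0 0.2 0" --pt "-1 0 0 0.2 0" --pt "-1 0 0 0.2 0" --pt "-1 0 0 0.2 0"

```text
t: 7.2
tcp_pos: [0.4472, -0.0574, 0.0877]
tool_rot: [[-0.992, -0.124, 0.001], [-0.124, 0.992, -0.001], [-0.001, -0.001, -1.0]]
contact_force: [1.6, -0.2, -1.4]
width: 0.0237
finger_force: 39.9
```

Emit:
drive_tool --pt "-1 0 0 0.15 0" --pt "-1 0 0 0.07 0" --pt "-1 0 0 0.02 0" --pt "-1 0 0 0 0" --pt "-1 0 0 0 0"

```text
t: 7.7
tcp_pos: [0.4476, -0.0575, 0.0416]
tool_rot: [[-0.992, -0.124, 0.002], [-0.124, 0.992, -0.001], [-0.002, -0.001, -1.0]]
contact_force: [0.2, 0.4, -2.4]
width: 0.0237
finger_force: 39.9
```

```bash
cat >> h.py <<'E'
O=np.array([.6133,.0192]);A=np.radians(7.2);N=np.array([np.cos(A),np.sin(A)]);U=np.array([-N[1],N[0]])
def st():
    s=ctrl.sense();d=s["tcp_pos"][:2]-O;f=s["contact_force"];t=s["tool_rot"][:2,0]
    print("t",round(s["t"],2),"shelf",np.round([1000*d@N,1000*d@U],1),"z",round(s["tcp_pos"][2],4),"F",np.round([f[:2]@N,f[:2]@U,f[2]],2),"yaw",round(np.degrees(np.arctan2(-t[1],-t[0])),2))
E
python3 -c "
from h import *
st()
c=cam('top');im=optics.capture('top');cv2.imwrite('pics/t2.png',cv2.resize(im[100:290,100:330,::-1],(690,570),interpolation=cv2.INTER_CUBIC))
z=np.load('c2.npz');print(ray([z[k] for k in z.files],[[328,23],[380,20]],.006))"
```

```text
t 7.7 shelf [-174.   -55.3] z 0.0416 F [ 0.24  0.42 -2.43] yaw 7.12
[[0.42319109 0.08474553 0.006     ]
 [0.41208998 0.14930309 0.006     ]]
```

View pics/t2.png

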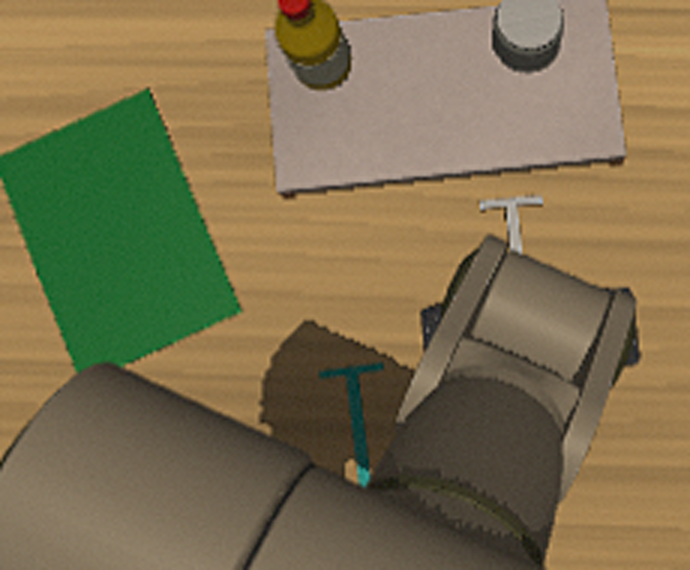

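The top view shows the arm clear of the turquoise T, with the crossbar at crop (511,204) just before the front edge on the right side.

Emit:
drive_tool --pt "-1 0 0 0.015 0" --pt "-1 -0.05 0 0 0" --pt "-1 -0.05 0 0 0" --pt "-1 -0.04 0 0 0" --pt "-1 -0.02 0 0 0"

```text
t: 8.25
tcp_pos: [0.48, -0.0532, 0.0378]
tool_rot: [[-0.992, -0.124, 0.001], [-0.124, 0.992, -0.0], [-0.001, -0.0, -1.0]]
contact_force: [-0.1, -0.2, -1.3]
width: 0.0233
finger_force: 39.9
```

Emit:
drive_tool --pt "-1 -0.01 0 0 0" --pt "-1 0 0 0 0" --pt "-1 0 0 0 0" --pt "-1 0 0 0 0" --pt "-1 0 0 0 0"

```text
t: 8.75
tcp_pos: [0.4806, -0.0531, 0.0378]
tool_rot: [[-0.992, -0.124, -0.0], [-0.124, 0.992, 0.0], [0.0, 0.0, -1.0]]
contact_force: [0.1, -0.4, -1.0]
width: 0.0237
finger_force: 39.9
```

```bash
python3 -c "
from h import *
st()
print((ray(cam('top'),[270.3,168],.014)[0][:2]-O)@np.c_[N,U])"
```

```text
t 8.75 shelf [-140.7  -55.1] z 0.0378 F [ 0.01 -0.37 -1.01] yaw 7.11
[-0.034187   -0.05926892]
```

Emit:
drive_tool --pt "-1 -0.005 0 0 0" --pt "-1 -0.005 0 0 0" --pt "-1 -0.005 0 0 0" --pt "-1 0 0 0 0" --pt "-1 0 0 0 0"

```text
t: 9.25
tcp_pos: [0.4838, -0.0527, 0.0377]
tool_rot: [[-0.992, -0.124, -0.0], [-0.124, 0.992, -0.0], [0.0, -0.0, -1.0]]
contact_force: [0.4, -0.1, -1.4]
width: 0.0236
finger_force: 39.9
```

Emit:
drive_tool --pt "-1 -0.005 0 0 0" --pt "-1 -0.005 0 0 0" --pt "-1 -0.005 0 0 0" --pt "-1 0 0 0 0" --pt "-1 0 0 0 0"

```text
t: 9.75
tcp_pos: [0.4867, -0.0523, 0.0377]
tool_rot: [[-0.992, -0.124, -0.0], [-0.124, 0.992, 0.0], [0.0, 0.0, -1.0]]
contact_force: [0.3, -0.2, -1.3]
width: 0.0239
finger_force: 39.9
```

Emit:
drive_tool --pt "-1 -0.005 0 0 0" --pt "-1 -0.005 0 0 0" --pt "-1 -0.005 0 0 0" --pt "-1 0 0 0 0" --pt "-1 0 0 0 0"

```text
t: 10.25
tcp_pos: [0.4897, -0.052, 0.0377]
tool_rot: [[-0.992, -0.124, -0.0], [-0.124, 0.992, -0.0], [0.0, -0.0, -1.0]]
contact_force: [-0.2, 0.1, -1.8]
width: 0.0235
finger_force: 39.9
```

Emit:
drive_tool --pt "-1 -0.005 0 0 0" --pt "-1 -0.005 0 0 0" --pt "-1 -0.005 0 0 0" --pt "-1 0 0 0 0" --pt "-1 0 0 0 0"

```text
t: 10.75
tcp_pos: [0.4927, -0.0516, 0.0377]
tool_rot: [[-0.992, -0.124, -0.0], [-0.124, 0.992, -0.0], [0.0, -0.0, -1.0]]
contact_force: [1.0, -0.3, -1.6]
width: 0.0237
finger_force: 39.9
```

Emit:
drive_tool --pt "-1 -0.005 0 0 0" --pt "-1 -0.005 0 0 0" --pt "-1 -0.005 0 0 0" --pt "-1 0 0 0 0" --pt "-1 0 0 0 0"

```text
t: 11.25
tcp_pos: [0.4957, -0.0512, 0.0377]
tool_rot: [[-0.992, -0.124, -0.0], [-0.124, 0.992, -0.0], [0.0, 0.0, -1.0]]
contact_force: [-0.2, 0.5, -1.9]
width: 0.0234
finger_force: 39.9
```

Emit:
drive_tool --pt "-1 -0.02 0 0 0" --pt "-1 -0.03 0 0 0" --pt "-1 -0.03 0 0 0" --pt "-1 -0.03 0 0 0" --pt "-1 -0.02 0 0 0"

```text
t: 11.75
tcp_pos: [0.5222, -0.0479, 0.0377]
tool_rot: [[-0.992, -0.124, 0.0], [-0.124, 0.992, -0.0], [-0.0, -0.0, -1.0]]
contact_force: [-0.9, 0.7, -1.5]
width: 0.0243
finger_force: 39.9
```

Emit:
drive_tool --pt "-1 0 -0.01 0 0" --pt "-1 0 -0.01 0 0" --pt "-1 0 0 0 0" --pt "-1 0 0 0 0" --pt "-1 0 0 0 0"

```text
t: 12.25
tcp_pos: [0.5218, -0.052, 0.0378]
tool_rot: [[-0.992, -0.124, -0.0], [-0.124, 0.992, 0.0], [0.0, 0.0, -1.0]]
contact_force: [0.7, 0.1, -1.2]
width: 0.0232
finger_force: 39.9
```

Emit:
drive_tool --pt "-1 -0.015 0 0 0" --pt "-1 -0.015 0 0 0" --pt "-1 -0.015 0 0 0" --pt "-1 -0.015 0 0 0" --pt "-1 -0.015 0 0 0"

```text
t: 12.75
tcp_pos: [0.5372, -0.0501, 0.0377]
tool_rot: [[-0.992, -0.124, 0.0], [-0.124, 0.992, -0.0], [-0.0, -0.0, -1.0]]
contact_force: [-0.3, -0.5, -2.1]
width: 0.023
finger_force: 39.9
```

Emit:
drive_tool --pt "-1 -0.015 0 0 0" --pt "-1 -0.015 0 0 0" --pt "-1 -0.015 0 0 0" --pt "-1 -0.015 0 0 0" --pt "-1 -0.015 0 0 0"

```text
t: 13.25
tcp_pos: [0.552, -0.0482, 0.0378]
tool_rot: [[-0.992, -0.124, -0.0], [-0.124, 0.992, 0.0], [0.0, 0.0, -1.0]]
contact_force: [-0.7, -0.0, -1.2]
width: 0.0237
finger_force: 39.9
```

Emit:
drive_tool --pt "-1 -0.015 0 0 0" --pt "-1 -0.01 0 0 0" --pt "-1 0 0 0 0" --pt "-1 0 0 0 0" --pt "-1 0 0 0 0"

```text
t: 13.75
tcp_pos: [0.5566, -0.0476, 0.0377]
tool_rot: [[-0.992, -0.124, -0.0], [-0.124, 0.992, 0.0], [0.0, 0.0, -1.0]]
contact_force: [-0.9, -0.5, -1.2]
width: 0.0235
finger_force: 39.9
```

```bash
python3 -c "
from h import *
st()"
```

```text
t 13.75 shelf [-64.6 -59.2] z 0.0377 F [-0.94 -0.34 -1.23] yaw 7.12
```

Emit:
drive_tool --pt "-1 -0.015 0 0 0" --pt "-1 -0.015 0 0 0" --pt "-1 -0.015 0 0 0" --pt "-1 0 0 0 0" --pt "-1 0 0 0 0"

```text
t: 14.25
tcp_pos: [0.5656, -0.0464, 0.0376]
tool_rot: [[-0.992, -0.124, -0.0], [-0.124, 0.992, 0.0], [0.0, 0.0, -1.0]]
contact_force: [-0.4, 0.8, -2.3]
width: 0.0235
finger_force: 39.9
```

Emit:
drive_tool --pt "-1 -0.005 0 0 0" --pt "-1 -0.005 0 0 0" --pt "-1 0 0 0 0" --pt "-1 0 0 0 0" --pt "-1 0 0 0 0"

```text
t: 14.75
tcp_pos: [0.5676, -0.0462, 0.0378]
tool_rot: [[-0.992, -0.124, -0.0], [-0.124, 0.992, 0.0], [0.0, 0.0, -1.0]]
contact_force: [0.6, 0.5, -2.0]
width: 0.024
finger_force: 39.9
```

Emit:
drive_tool --pt "-1 -0.006 0 0 0" --pt "-1 -0.006 0 0 0" --pt "-1 0 0 0 0" --pt "-1 0 0 0 0" --pt "-1 0 0 0 0"

```text
t: 15.25
tcp_pos: [0.57, -0.046, 0.0377]
tool_rot: [[-0.992, -0.124, -0.0], [-0.124, 0.992, -0.0], [0.0, -0.0, -1.0]]
contact_force: [0.0, -0.0, -1.6]
width: 0.024
finger_force: 39.9
```

Emit:
drive_tool --pt "-1 -0.006 0 0 0" --pt "-1 -0.006 0 0 0" --pt "-1 0 0 0 0" --pt "-1 0 0 0 0" --pt "-1 0 0 0 0"

```text
t: 15.75
tcp_pos: [0.5723, -0.0457, 0.0377]
tool_rot: [[-0.992, -0.124, -0.0], [-0.124, 0.992, 0.0], [0.0, 0.0, -1.0]]
contact_force: [-0.0, 0.5, -0.9]
width: 0.0236
finger_force: 39.9
```

Emit:
drive_tool --pt "-1 -0.006 0 0 0" --pt "-1 -0.006 0 0 0" --pt "-1 0 0 0 0" --pt "-1 0 0 0 0" --pt "-1 0 0 0 0"

```text
t: 16.25
tcp_pos: [0.5747, -0.0454, 0.0377]
tool_rot: [[-0.992, -0.124, -0.0], [-0.124, 0.992, 0.0], [0.0, 0.0, -1.0]]
contact_force: [-0.2, -0.0, -1.9]
width: 0.0237
finger_force: 39.9
```

Emit:
drive_tool --pt "-1 -0.006 0 0 0" --pt "-1 -0.006 0 0 0" --pt "-1 0 0 0 0" --pt "-1 0 0 0 0" --pt "-1 0 0 0 0"

```text
t: 16.75
tcp_pos: [0.5771, -0.0451, 0.0377]
tool_rot: [[-0.992, -0.124, -0.0], [-0.124, 0.992, 0.0], [0.0, 0.0, -1.0]]
contact_force: [-0.5, 0.1, -1.2]
width: 0.024
finger_force: 39.9
```

Emit:
drive_tool --pt "-1 -0.006 0 0 0" --pt "-1 -0.006 0 0 0" --pt "-1 0 0 0 0" --pt "-1 0 0 0 0" --pt "-1 0 0 0 0"

```text
t: 17.25
tcp_pos: [0.5795, -0.0448, 0.0378]
tool_rot: [[-0.992, -0.124, 0.0], [-0.124, 0.992, -0.0], [-0.0, -0.0, -1.0]]
contact_force: [-0.6, 0.4, -1.3]
width: 0.0237
finger_force: 39.9
```

Emit:
drive_tool --pt "-1 -0.006 0 0 0" --pt "-1 -0.006 0 0 0" --pt "-1 0 0 0 0" --pt "-1 0 0 0 0" --pt "-1 0 0 0 0"

```text
t: 17.75
tcp_pos: [0.5819, -0.0445, 0.0378]
tool_rot: [[-0.992, -0.124, -0.0], [-0.124, 0.992, -0.0], [0.0, -0.0, -1.0]]
contact_force: [0.5, -1.1, -1.7]
width: 0.0238
finger_force: 39.9
```

Emit:
drive_tool --pt "-1 -0.006 0 0 0" --pt "-1 -0.006 0 0 0" --pt "-1 0 0 0 0" --pt "-1 0 0 0 0" --pt "-1 0 0 0 0"

```text
t: 18.25
tcp_pos: [0.5843, -0.0442, 0.0377]
tool_rot: [[-0.992, -0.124, -0.0], [-0.124, 0.992, -0.0], [0.0, -0.0, -1.0]]
contact_force: [0.1, 1.0, -1.0]
width: 0.0234
finger_force: 39.9
```

Emit:
drive_tool --pt "-1 -0.006 0 0 0" --pt "-1 -0.006 0 0 0" --pt "-1 0 0 0 0" --pt "-1 0 0 0 0" --pt "-1 0 0 0 0"

```text
t: 18.75
tcp_pos: [0.5866, -0.0439, 0.0377]
tool_rot: [[-0.992, -0.124, -0.0], [-0.124, 0.992, -0.0], [0.0, -0.0, -1.0]]
contact_force: [-0.8, 0.3, -1.9]
width: 0.0235
finger_force: 39.9
```

Emit:
drive_tool --pt "-1 -0.005 0 0 0" --pt "-1 -0.005 0 0 0" --pt "-1 0 0 0 0" --pt "-1 0 0 0 0" --pt "-1 0 0 0 0"

```text
t: 19.25
tcp_pos: [0.5879, -0.0437, 0.0376]
tool_rot: [[-0.992, -0.124, -0.002], [-0.124, 0.992, 0.0], [0.002, 0.0, -1.0]]
contact_force: [-6.3, -1.6, -0.1]
width: 0.0236
finger_force: 39.9
```

Batten contact felt (6.3 N). I'll back off slightly and hook sideways.

Emit:
drive_tool --pt "-1 0.01 0 0 0" --pt "-1 0.003 0 0 0" --pt "-1 0 0.01 0 0" --pt "-1 0 0.02 0 0" --pt "-1 0 0.02 0 0"

```text
t: 19.75
tcp_pos: [0.585, -0.0336, 0.0378]
tool_rot: [[-0.992, -0.124, 0.0], [-0.124, 0.992, 0.0], [-0.0, 0.0, -1.0]]
contact_force: [0.1, -0.5, -1.9]
width: 0.0235
finger_force: 39.9
```

Emit:
drive_tool --pt "-1 0 0.02 0 0" --pt "-1 0 0.02 0 0" --pt "-1 0 0.02 0 0" --pt "-1 0 0.01 0 0" --pt "-1 0 0.01 0 0"

```text
t: 20.25
tcp_pos: [0.5828, -0.0179, 0.0378]
tool_rot: [[-0.992, -0.124, 0.0], [-0.124, 0.992, -0.0], [-0.0, -0.0, -1.0]]
contact_force: [-0.3, -0.4, -1.5]
width: 0.0235
finger_force: 39.9
```

Emit:
drive_tool --pt "-1 0 0.01 0 0" --pt "-1 0 0.01 0 0" --pt "-1 0 0.01 0 0" --pt "-1 0 0.01 0 0" --pt "-1 0 0.01 0 0"

```text
t: 20.75
tcp_pos: [0.5816, -0.0081, 0.0377]
tool_rot: [[-0.992, -0.124, -0.0], [-0.124, 0.992, -0.0], [0.0, -0.0, -1.0]]
contact_force: [-0.2, 0.7, -1.6]
width: 0.024
finger_force: 39.9
```

Emit:
drive_tool --pt "-1 0 0.01 0 0" --pt "-1 0 0.01 0 0" --pt "-1 0 0.01 0 0" --pt "-1 0 0 0 0" --pt "-1 0 0 0 0"

```text
t: 21.25
tcp_pos: [0.5809, -0.0023, 0.0378]
tool_rot: [[-0.992, -0.124, 0.0], [-0.124, 0.992, -0.0], [-0.0, -0.0, -1.0]]
contact_force: [0.9, -0.1, -1.0]
width: 0.0235
finger_force: 39.9
```

```bash
python3 -c "
from h import *
st()"
```

```text
t 21.25 shelf [-34.9 -17.2] z 0.0378 F [ 0.9  -0.17 -1.02] yaw 7.13
```

Emit:
drive_tool --pt "-1 0.01 0 0 0" --pt "-1 0.015 0 0 0" --pt "-1 0.015 0 0 0" --pt "-1 0.015 0 0 0" --pt "-1 0.015 0 0 0"

```text
t: 21.75
tcp_pos: [0.5667, -0.0041, 0.0378]
tool_rot: [[-0.992, -0.124, -0.0], [-0.124, 0.992, -0.0], [0.0, -0.0, -1.0]]
contact_force: [-0.8, -0.3, -1.5]
width: 0.024
finger_force: 39.9
```

Emit:
drive_tool --pt "-1 0.015 0 0 0" --pt "-1 0.015 0 0 0" --pt "-1 0.015 0 0 0" --pt "-1 0.015 0 0 0" --pt "-1 0.015 0 0 0"

```text
t: 22.25
tcp_pos: [0.5519, -0.0059, 0.0378]
tool_rot: [[-0.992, -0.124, 0.0], [-0.124, 0.992, -0.0], [-0.0, -0.0, -1.0]]
contact_force: [0.4, -0.4, -1.1]
width: 0.0235
finger_force: 39.9
```

Emit:
drive_tool --pt "-1 0.015 0 0 0" --pt "-1 0.015 0 0 0" --pt "-1 0.015 0 0 0" --pt "-1 0.015 0 0 0" --pt "-1 0.015 0 0 0"

```text
t: 22.75
tcp_pos: [0.537, -0.0078, 0.0378]
tool_rot: [[-0.992, -0.124, 0.0], [-0.124, 0.992, -0.0], [-0.0, -0.0, -1.0]]
contact_force: [0.3, 0.2, -1.2]
width: 0.0238
finger_force: 39.9
```

Emit:
drive_tool --pt "-1 0.015 0 0 0" --pt "-1 0.015 0 0 0" --pt "-1 0.015 0 0 0" --pt "-1 0.015 0 0 0" --pt "-1 0.015 0 0 0"

```text
t: 23.25
tcp_pos: [0.5221, -0.0096, 0.0378]
tool_rot: [[-0.992, -0.124, 0.0], [-0.124, 0.992, -0.0], [-0.0, -0.0, -1.0]]
contact_force: [1.8, -0.2, -2.0]
width: 0.0237
finger_force: 39.9
```

Emit:
drive_tool --pt "-1 0.015 0 0 0" --pt "-1 0.015 0 0 0" --pt "-1 0.015 0 0 0" --pt "-1 0.015 0 0 0" --pt "-1 0.015 0 0 0"

```text
t: 23.75
tcp_pos: [0.5072, -0.0115, 0.0378]
tool_rot: [[-0.992, -0.124, -0.0], [-0.124, 0.992, 0.0], [0.0, 0.0, -1.0]]
contact_force: [1.0, 0.1, -1.3]
width: 0.0237
finger_force: 39.9
```

Emit:
drive_tool --pt "-1 0.015 0 0 0" --pt "-1 0.015 0 0 0" --pt "-1 0.015 0 0 0" --pt "-1 0.015 0 0 0" --pt "-1 0.015 0 0 0"

```text
t: 24.25
tcp_pos: [0.4923, -0.0134, 0.0378]
tool_rot: [[-0.992, -0.124, 0.0], [-0.124, 0.992, -0.0], [-0.0, -0.0, -1.0]]
contact_force: [1.0, 0.4, -2.6]
width: 0.0234
finger_force: 39.9
```

```bash
python3 -c "
from h import *
st()
im=optics.capture('top');cv2.imwrite('pics/t3.png',cv2.resize(im[110:260,180:340,::-1],(640,600),interpolation=cv2.INTER_CUBIC))"
```

```text
t 24.25 shelf [-124.1  -17.1] z 0.0378 F [ 1.01  0.27 -2.58] yaw 7.12
```

View pics/t3.png

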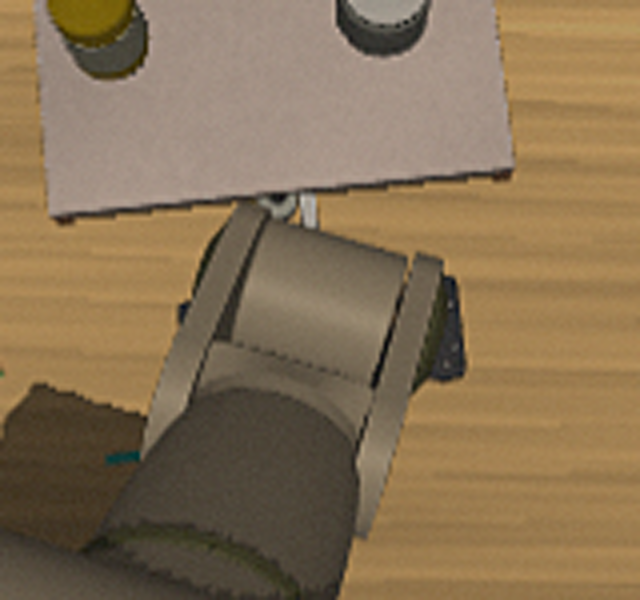

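The spacer's ring is emerging at crop (280,205), seated beside the shaft (310,205). I'll continue drawing.

Emit:
drive_tool --pt "-1 0.015 0 0 0" --pt "-1 0.015 0 0 0" --pt "-1 0.015 0 0 0" --pt "-1 0.015 0 0 0" --pt "-1 0.015 0 0 0"

```text
t: 24.8
tcp_pos: [0.4774, -0.0152, 0.0377]
tool_rot: [[-0.992, -0.124, -0.0], [-0.124, 0.992, 0.0], [0.0, 0.0, -1.0]]
contact_force: [0.6, -0.3, -1.8]
width: 0.0235
finger_force: 39.9
```

Emit:
drive_tool --pt "-1 0.015 0 0 0" --pt "-1 0.015 0 0 0" --pt "-1 0.015 0 0 0" --pt "-1 0.015 0 0 0" --pt "-1 0.015 0 0 0"

```text
t: 25.3
tcp_pos: [0.4625, -0.0171, 0.0378]
tool_rot: [[-0.992, -0.124, 0.0], [-0.124, 0.992, -0.0], [-0.0, -0.0, -1.0]]
contact_force: [0.3, 0.5, -1.7]
width: 0.0234
finger_force: 39.9
```

Emit:
drive_tool --pt "-1 0.015 0 0 0" --pt "-1 0.015 0 0 0" --pt "-1 0.015 0 0 0" --pt "-1 0.015 0 0 0" --pt "-1 0.015 0 0 0"

```text
t: 25.8
tcp_pos: [0.4476, -0.0189, 0.0377]
tool_rot: [[-0.992, -0.124, -0.0], [-0.124, 0.992, 0.0], [0.0, 0.0, -1.0]]
contact_force: [0.3, -0.3, -1.8]
width: 0.0236
finger_force: 39.9
```

Emit:
drive_tool --pt "-1 0.015 0 0 0" --pt "-1 0.015 0 0 0" --pt "-1 0.015 0 0 0" --pt "-1 0.015 0 0 0" --pt "-1 0.015 0 0 0"

```text
t: 26.3
tcp_pos: [0.4328, -0.0208, 0.0378]
tool_rot: [[-0.992, -0.124, 0.0], [-0.124, 0.992, -0.0], [-0.0, -0.0, -1.0]]
contact_force: [0.2, -0.0, -1.7]
width: 0.0235
finger_force: 39.9
```

Emit:
drive_tool --pt "-1 0.015 0 0 0" --pt "-1 0.015 0 0 0" --pt "-1 0.01 0 0 0" --pt "-1 0.005 0 0 0" --pt "-1 0 0 0 0"

```text
t: 26.8
tcp_pos: [0.4239, -0.0219, 0.0378]
tool_rot: [[-0.992, -0.124, -0.0], [-0.124, 0.992, 0.0], [0.0, 0.0, -1.0]]
contact_force: [-0.4, -0.7, -2.3]
width: 0.0235
finger_force: 39.9
```

```bash
python3 -c "
from h import *
st()
im=optics.capture('top');cv2.imwrite('pics/t4.png',cv2.resize(im[110:260,180:340,::-1],(640,600),interpolation=cv2.INTER_CUBIC))"
```

```text
t 26.8 shelf [-193.  -17.] z 0.0378 F [-0.48 -0.62 -2.25] yaw 7.12
```

View pics/t4.png

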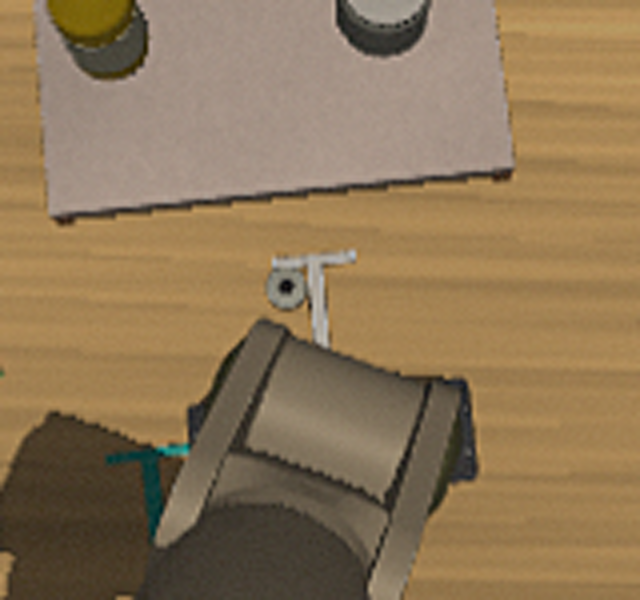

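The spacer lies at crop (286,289), well in front of the shelf. I'll free the hook sideways, lift, and carry the stick back.

Emit:
drive_tool --pt "-1 -0.02 0 0 0" --pt "-1 -0.02 -0.02 0 0" --pt "-1 0 -0.03 0 0" --pt "-1 0 -0.025 0 0" --pt "-1 0 0 0 0"

```text
t: 27.35
tcp_pos: [0.434, -0.0365, 0.0377]
tool_rot: [[-0.992, -0.123, 0.0], [-0.123, 0.992, -0.0], [-0.0, -0.0, -1.0]]
contact_force: [-0.4, 0.1, -1.4]
width: 0.0237
finger_force: 39.9
```

Emit:
drive_tool --pt "-1 0 0 -0.1 0" --pt "-1 0 0 -0.2 0" --pt "-1 0 0 -0.2 0" --pt "-1 0 0 -0.2 0" --pt "-1 0 0 -0.2 0"

```text
t: 27.85
tcp_pos: [0.4333, -0.0356, 0.2194]
tool_rot: [[-0.992, -0.124, -0.0], [-0.124, 0.992, 0.0], [0.0, 0.0, -1.0]]
contact_force: [0.6, -0.3, -2.5]
width: 0.0235
finger_force: 39.9
```

Emit:
drive_tool --pt "-1 0 0.1 0 -0.95" --pt "-1 0 0 0 -0.95" --pt "-1 0 0 0 -0.95" --pt "-1 0 0 0 0" --pt "-1 0 0 0 0"

```text
t: 28.35
tcp_pos: [0.4312, -0.0159, 0.2176]
tool_rot: [[-0.932, -0.362, -0.0], [-0.362, 0.932, 0.0], [0.0, 0.0, -1.0]]
contact_force: [-0.5, -0.6, -2.3]
width: 0.0239
finger_force: 39.9
```

```bash
python3 -c "
from h import *
st();s=ctrl.sense();print(s['tool_rot'].T@(np.array([.499,.3378,.0375])-s['tcp_pos'])/.2)"
```

```text
t 28.35 shelf [-185.1  -12. ] z 0.2176 F [-0.57 -0.49 -2.31] yaw 21.23
[-0.95673842  1.52544771  0.9007646 ]
```

Emit:
drive_tool --pt "-1 -0.06 0.095 0 0" --pt "-1 -0.12 0.19 0 0" --pt "-1 -0.12 0.19 0 0" --pt "-1 -0.12 0.19 0 0" --pt "-1 -0.12 0.19 0 0"

```text
t: 28.85
tcp_pos: [0.4697, 0.1844, 0.2176]
tool_rot: [[-0.932, -0.362, -0.0], [-0.362, 0.932, -0.0], [0.0, -0.0, -1.0]]
contact_force: [1.0, -1.0, -0.9]
width: 0.0233
finger_force: 39.9
```

Emit:
drive_tool --pt "-1 -0.12 0.19 0 0" --pt "-1 -0.12 0.19 0 0" --pt "-1 -0.12 0.19 0 0" --pt "-1 -0.06 0.1 0 0" --pt "-1 -0.057 0 0 0"

```text
t: 29.35
tcp_pos: [0.5089, 0.3449, 0.217]
tool_rot: [[-0.931, -0.365, -0.001], [-0.365, 0.931, 0.0], [0.001, 0.001, -1.0]]
contact_force: [-0.2, -1.3, -1.5]
width: 0.0236
finger_force: 39.9
```

Emit:
drive_tool --pt "-1 0 0 0.1 0" --pt "-1 0 0 0.2 0" --pt "-1 0 0 0.2 0" --pt "-1 0 0 0.2 0" --pt "-1 0 0 0.1 0"

```text
t: 29.85
tcp_pos: [0.5083, 0.3414, 0.054]
tool_rot: [[-0.932, -0.362, -0.005], [-0.362, 0.932, -0.002], [0.006, -0.0, -1.0]]
contact_force: [-0.3, -0.1, -1.5]
width: 0.0236
finger_force: 39.9
```

Emit:
drive_tool --pt "-1 0 0 0.05 0" --pt "-1 0 0 0.02 0" --pt "-1 0 0 0.015 0" --pt "-1 0 0 0 0" --pt "-1 0 0 0 0"

```text
t: 30.35
tcp_pos: [0.5101, 0.3424, 0.0417]
tool_rot: [[-0.931, -0.364, 0.002], [-0.364, 0.931, 0.001], [-0.002, 0.0, -1.0]]
contact_force: [0.7, -0.5, -0.5]
width: 0.0236
finger_force: 39.9
```

```bash
python3 -c "
from h import *
st();s=ctrl.sense();print(s['tcp_pos'],s['tool_rot'].T@(np.array([.499,.3378,.0368])-s['tcp_pos'])/.2)"
```

```text
t 30.35 shelf [-61.9 333.6] z 0.0417 F [ 0.65 -0.63 -0.45] yaw 21.36
[0.51011478 0.34241961 0.04172801] [ 0.06021276 -0.00127083  0.02453402]
```

Emit:
drive_tool --pt "-1 0.03 0 0 0" --pt "-1 0.03 0 0 0" --pt "-1 0 0 0 0" --pt "-1 0 0 0.01 0" --pt "-1 0 0 0.008 0"

```text
t: 30.85
tcp_pos: [0.4986, 0.3379, 0.0371]
tool_rot: [[-0.931, -0.364, 0.0], [-0.364, 0.931, 0.0], [-0.0, 0.0, -1.0]]
contact_force: [0.7, -0.6, -1.1]
width: 0.0238
finger_force: 39.9
```

Emit:
drive_tool --pt "-1 0 0 0.004 0" --pt "-1 0 0 0 0" --pt "-1 0 0 0 0" --pt "-1 0 0 0 0" --pt "-1 0 0 0 0"

```text
t: 31.35
tcp_pos: [0.4986, 0.3378, 0.0367]
tool_rot: [[-0.931, -0.364, 0.0], [-0.364, 0.931, 0.0], [-0.0, -0.0, -1.0]]
contact_force: [-2.2, -1.6, 5.4]
width: 0.0238
finger_force: 39.9
```

Touching down (5 N). I'll release slowly and retreat straight up.

Emit:
drive_tool --pt "-0.4 0 0 0 0" --pt "-0.3 0 0 0 0" --pt "-0.1 0 0 0 0" --pt "0 0 0 0 0" --pt "0 0 0 0 0" --force 10

```text
t: 31.85
tcp_pos: [0.4985, 0.3379, 0.0363]
tool_rot: [[-0.931, -0.364, -0.0], [-0.364, 0.931, -0.0], [0.0, 0.0, -1.0]]
contact_force: [0.4, -0.2, 0.4]
width: 0.0437
finger_force: 0.0
```

Emit:
drive_tool --pt "0.3 0 0 0 0" --pt "0.5 0 0 0 0" --pt "0.5 0 0 -0.1 0" --pt "0.5 0 0 -0.15 0" --pt "0.5 0 0 -0.2 0"

```text
t: 32.35
tcp_pos: [0.4978, 0.3375, 0.1261]
tool_rot: [[-0.931, -0.364, -0.003], [-0.364, 0.931, -0.001], [0.003, -0.0, -1.0]]
contact_force: [0.1, 0.1, 0.2]
width: 0.0662
finger_force: 0.0
```

Emit:
drive_tool --pt "0.5 0 0 -0.2 0" --pt "0.5 0 0 -0.2 0" --pt "0.5 0.2 0 -0.1 0" --pt "0.5 0.2 0 0 0" --pt "0.5 0.2 0 0 0"

```text
t: 32.85
tcp_pos: [0.3854, 0.2936, 0.2268]
tool_rot: [[-0.931, -0.364, 0.001], [-0.364, 0.931, 0.001], [-0.001, 0.0, -1.0]]
contact_force: [0.4, 0.3, 0.6]
width: 0.066
finger_force: 0.0
```

Emit:
drive_tool --pt "0.5 0.1 0 0 0" --pt "0.5 0 0 0 0" --pt "0.5 0 0 0 0" --pt "0.5 0 0 0 0" --pt "0.5 0 0 0 0"

```text
t: 33.35
tcp_pos: [0.369, 0.2871, 0.2261]
tool_rot: [[-0.931, -0.364, -0.0], [-0.364, 0.931, -0.0], [0.0, -0.0, -1.0]]
contact_force: [-0.2, 0.3, -0.1]
width: 0.0659
finger_force: 0.0
```

```bash
python3 -c "
from h import *
st()
im=optics.capture('top');cv2.imwrite('pics/t5.png',cv2.resize(im[60:260,85:340,::-1],(765,600),interpolation=cv2.INTER_CUBIC))"
```

```text
t 33.35 shelf [-208.8  296.4] z 0.2261 F [-0.14  0.31 -0.13] yaw 21.35
```

View pics/t5.png

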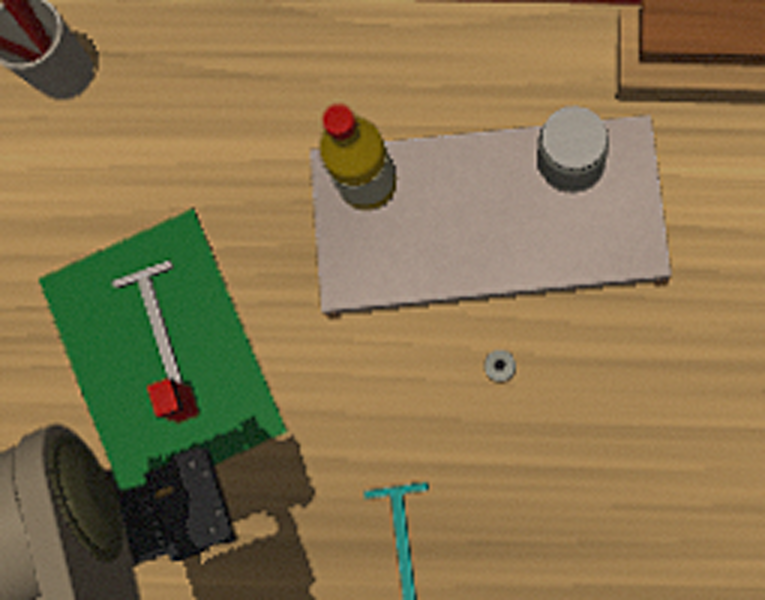

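The stick lies flat on its mat (handle at crop (165,397), crossbar at (142,274)). The spacer stands at (500,366), clear of the shelf, and the other things in this view (bottle, tin, turquoise T) have not moved. Handing in.

```bash
python3 -c "
from h import *
print(order.sign_off())"
```

```text
the job is handed in; nothing more can be done
None
```

The job is handed in at about 33 s: the spacer lies well clear in front of the shelf, the stick is flat back on its mat, no hidden block was met on the right side, and the firmest batten reading was about 6.5 N.

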